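# Set up the condiment line by height

### The arm

A 6-joint arm with a two-finger parallel gripper is mounted at the origin on a cart in front of the work surface, level with it; the furniture and walls round the work are solid. World frame = base frame: x ahead of the robot, y to its left, z up, the work surface at z = 0. Lengths are in m, angles in rad, forces in N, time in s.
With the tool pointing down it reaches from about 0.4 to 0.825 m from the base axis. Payload 7 kg.
Tool frame: the origin (TCP) lies on the mounting face of the last link; the fingertips stand 178 mm ahead of it and the grasp point (between the pads) lies 159 mm ahead of it; z points along the fingers, y is the direction in which the jaws open and shut (so a half turn about z gives the same grasp; the last joint's range is limited). The gripper opens to 88 mm and grips with 3 to 60 N. Pads are 19 mm wide; open, the fingers measure 130 mm over their backs; the gripper's body (78 mm by 193 mm) begins 47 mm behind the grasp point.
Start: joints at [-0.812, 0.359, 0.012, 0, -1.224, -0.288], TCP at [0.306, -0.602, 0.405] pointing down, gripper open.
Joint ranges: [-3.07, 3.07], [-1.43, 2.12], [-1.02, 1.25], [-3.03, 1.67], [-3.05, -0], [-3.03, 3.03]. Speed limits (rad/s): [2.39, 2.39, 3.01, 3.14, 3.14, 3.14].

### API

Orientations are given as [roll, pitch, yaw] about the fixed x, y, z axes, in that order (R = Rz(yaw) Ry(pitch) Rx(roll)).
In Python, from station import * gives the robot as it stands.
- The arm moves only by the tool arm_command, never from a script. Its argument "targets" is a list of rows, each a list of 3 entries, a list of its own where there are three numbers: the turn, a rotation vector about the world's x, y, z in rad, then the shift along the world's x, y, z in mm, then the closure, from 0 (fully open) to 1 (shut). In form: [[[wx, wy, wz], [tx, ty, tz], fingers], ...]. A call has 1 to 8 rows; each row shifts and turns the commanded pose from where the row before left it; what a row does not reach is not made up. A row lasts 1/10 s, in which the tool goes at most 50 mm and 8.59 degrees, less where a joint would pass 70% of its speed; a pose out of reach is approached as far as the arm can. A call with a gripper value outside its range is refused whole. The fingers move at their own pace and stop on an object; "squeeze" is the grip in N (left out, the last holds). Time passes only in rows, so rows that do not move let the fingers close. It gives the time, the measured TCP pose, the force and the opening at its end, in the units of the state.
- get_state(): the state, without advancing time (a new reading comes with each control period).
- grab_frame(name): name is "scene" or "side" or "wrist"; returns (picture, depth): 400x640x3 uint8, red, green, blue; 400x640 float32, m along the optical axis (not along the pixel's ray), 0 where there is no reading.
- camera_params(name): a dict with "mtx" (3x3 intrinsics, pixels), "k1" (the pictures are not rectified: a ray, as slopes to the right and down, at radius r is drawn at 1 + k1 r^2 times it, then the intrinsics apply), "eye" and "orientation" of the camera in the world. Camera axes: x right, y down, z forward; pixel columns grow to the right and rows downward; lengths in m; the calibration is good to about 2 mm. A picture is of the moment at which its call begins: read the wrist's pose just before it. camera_params takes no time and is no camera call; for the wrist camera it gives the pose at the moment of the call.
- job_done(): hands the job in, once; it reports no verdict.
The state is a dict: "t": time; "q": joint angles; "qd": joint speeds; "joint_efforts": joint torques, N m; "eef_pos": TCP position; "ee_rot": TCP orientation; "force": force on the tool from outside, world axes, zero at the start; "moment": the same for the moment, N m; "width": finger opening in m.
Only numpy, scipy, OpenCV 4.12 (cv2) and the standard library are available. Lean on these libraries where they do the work, as an engineer would, in place of code of your own. Each camera call takes 0.05 s, during which the arm holds its last target.

### The job

Put the four washed condiments from the draining mat back into the condiment rack, one standing upright in each ring, lined up by height: the shortest in the ring at the end where the stack of bowls stands, the tallest at the end where the cups stand, so that diners who come along from the bowls can see every one. Set them down gently without dropping any or knocking one over, and leave the bowls and cups where they are.

Things in the scene. Friction and masses are not known exactly. Their poses are not given: they have to be found in the camera images.
- herbs_center (a point): spice jar with green herbs, a label and a mustard-yellow cap with a dark top, round, 42 mm across, straight from foot to top, 96 mm tall, 0.08 to 0.16 kg, standing on the mat. The point is on its axis, half-way up (48 mm above its foot); z points up the axis.
- chilli_center (a point): round glass shaker with red contents and a domed steel cap with holes, 125 mm tall, 58 mm across the foot, 55 mm across its straight side from 18 to 113 mm above the foot (glass, then cap), 0.17 to 0.34 kg. The point is on its axis, half-way up (62.5 mm above its foot); z points up the axis.
- squeeze_center (a point): red plastic squeeze bottle, 155 mm tall, 0.2 to 0.4 kg: body 56 mm across up to 86 mm above the foot, shoulder, then a ribbed collar 43 mm across from 103 to 134 mm (a good place to grip from above), then a thin nozzle. The point is on its axis, half-way up (77.5 mm above its foot); z points up the axis.
- vinegar_center (a point): dark green bottle with a cream label and white cap, 195 mm tall, 0.27 to 0.53 kg: body 58 mm across up to 96 mm above the foot, shoulder, neck, then the straight cap, 34 mm across, from 150 to 186 mm (a good place to grip from above), then a small spout. The point is on its axis, half-way up (97.5 mm above its foot); z points up the axis.
- holder_1: First (leftmost, largest y) ring of the rack: fixed upright steel ring, 77 mm inside, 82 mm outside, 26 mm high. Origin: its centre at its lower edge, on the floor where a condiment stands (7 mm above the worktop; the ring's top is 33 mm above it). x: far side of the row, y: along the row towards holder_1, z up. Rings are 100 mm apart.
- holder_2: Second from the left ring of the rack: fixed upright steel ring, 77 mm inside, 82 mm outside, 26 mm high. Origin: its centre at its lower edge, on the floor where a condiment stands (7 mm above the worktop; the ring's top is 33 mm above it). x: far side of the row, y: along the row towards holder_1, z up.
- holder_3: Third from the left ring of the rack: fixed upright steel ring, 77 mm inside, 82 mm outside, 26 mm high. Origin: its centre at its lower edge, on the floor where a condiment stands (7 mm above the worktop; the ring's top is 33 mm above it). x: far side of the row, y: along the row towards holder_1, z up.
- holder_4: Fourth (rightmost, smallest y) ring of the rack: fixed upright steel ring, 77 mm inside, 82 mm outside, 26 mm high. Origin: its centre at its lower edge, on the floor where a condiment stands (7 mm above the worktop; the ring's top is 33 mm above it). x: far side of the row, y: along the row towards holder_1, z up.
- bowls: stack of three steel bowls, 100 mm across and 64 mm high, loose, standing on the worktop about 140 mm behind (on the far side of) the ring holder at one end of the rack, either holder_1 or holder_4: that end is where the shortest condiment goes. Origin at the centre of its foot
- cups: two nested steel drinking cups, 76 mm across and 118 mm high, loose, standing about 140 mm behind the ring holder at the other end of the rack, where the tallest condiment goes. Origin at the centre of its foot
Not all that is in view belongs to the job. What is shaped like the part that bears herbs_center but blue is not meant.

How it is judged:
At the end, for the whole second after the job is handed in: Counted from the end of the rack where the bowls stand: spice jar, chilli shaker, squeeze bottle, vinegar bottle, one in each ring holder, each standing on the holder's floor (height within 6 mm), its axis within 20 mm of the ring's centre, upright within 0.1 rad, at rest (((horizontal distance between bowls and holder_1 below 0.19 m and horizontal distance between herbs_center and holder_1 below 0.02 m and z of herbs_center in the frame of holder_1 between 0.042 and 0.054 m and horizontal distance between chilli_center and holder_2 below 0.02 m and z of chilli_center in the frame of holder_2 between 0.0565 and 0.0685 m and horizontal distance between squeeze_center and holder_3 below 0.02 m and z of squeeze_center in the frame of holder_3 between 0.0715 and 0.0835 m and horizontal distance between vinegar_center and holder_4 below 0.02 m and z of vinegar_center in the frame of holder_4 between 0.0915 and 0.1035 m) or (horizontal distance between bowls and holder_4 below 0.19 m and horizontal distance between herbs_center and holder_4 below 0.02 m and z of herbs_center in the frame of holder_4 between 0.042 and 0.054 m and horizontal distance between chilli_center and holder_3 below 0.02 m and z of chilli_center in the frame of holder_3 between 0.0565 and 0.0685 m and horizontal distance between squeeze_center and holder_2 below 0.02 m and z of squeeze_center in the frame of holder_2 between 0.0715 and 0.0835 m and horizontal distance between vinegar_center and holder_1 below 0.02 m and z of vinegar_center in the frame of holder_1 between 0.0915 and 0.1035 m)) and angle between each of herbs_center, chilli_center, squeeze_center, vinegar_center's own z axis and vertical below 0.1 rad and linear speed of each of herbs, chilli, squeeze, vinegar below 0.02 m/s); the robot touches nothing.
It fails at once if a condiment is dropped or thrown (moves faster than 0.9 m/s with no finger on it) ((linear speed of herbs above 0.9 m/s and contact force between herbs and the fingers below 0.01 N) or (linear speed of chilli above 0.9 m/s and contact force between chilli and the fingers below 0.01 N) or (linear speed of squeeze above 0.9 m/s and contact force between squeeze and the fingers below 0.01 N) or (linear speed of vinegar above 0.9 m/s and contact force between vinegar and the fingers below 0.01 N)).
It fails at once if a condiment is laid or knocked over (leans more than 57 degrees) (angle between any of herbs_center, chilli_center, squeeze_center, vinegar_center's own z axis and vertical above 1 rad).
It fails at once if the stack of bowls is pushed more than 30 mm from where it stood or tipped (distance of bowls from where it was at the start of the episode above 0.03 m or angle between bowls's own z axis and vertical above 0.4 rad).
It fails at once if the stack of cups is pushed more than 30 mm from where it stood or tipped (distance of cups from where it was at the start of the episode above 0.03 m or angle between cups's own z axis and vertical above 0.4 rad).
It also fails if it takes over 109 s, if anything falls off the work surface, if the arm or the gripper's body presses on something with over 40 N, if the wrist force passes 120 N, or if a joint passes its speed limit or range.

## Working session

There is one attempt and no reset: what is moved stays moved. The work goes in short steps, Python scripts to look and compute and a tool call to move; the robot and the scene stay as the last step left them, time stands still between calls to the robot, and variables do not carry over. Pictures are saved under pics/ and viewed, and the job is handed in when it is done.

Besides the shell and the picture viewer there is one more tool, called as name(argument=value, ...), one argument or row to a line, values as JSON. arm_command: Moves the arm, as the interface text tells. Its arguments: {"type":"object","properties":{"targets":{"type":"array"},"squeeze":{"type":"number"}},"required":["targets"]}

```bash
ls; mkdir -p pics
python3 - <<'E'
from station import *
import cv2,numpy as np
s=get_state();print(s)
for n in("scene","side"):
    p,d=grab_frame(n);cv2.imwrite(f"pics/{n}0.png",p[:,:,::-1]);np.savez(f"{n}0.npz",p=p,d=d);print(n,camera_params(n),(d>0).mean())
E
```

```text
pics
{'t': 0.0, 'q': array([-8.11920147e-01,  3.59400078e-01,  1.10285005e-02, -3.24374937e-04,
       -1.22408453e+00, -2.88117063e-01]), 'qd': array([ 8.80012186e-04,  1.18687711e-03, -1.44300391e-04, -5.08888566e-04,
       -7.69051921e-04, -5.20626400e-05]), 'joint_efforts': array([ 5.40680285e-04, -5.82723212e+01,  2.93059516e+01,  6.99753016e+00,
        6.66310181e-03, -1.09283790e-04]), 'eef_pos': array([ 0.30606943, -0.60139819,  0.40370533]), 'ee_rot': array([ 3.13991464e+00, -1.79304290e-04, -2.67094387e+00]), 'force': array([0.29248277, 0.94861928, 0.47821105]), 'moment': array([0.00579814, 0.00979238, 0.00345173]), 'width': 0.08764787109393077}
scene {'mtx': array([[499.70318313,   0.        , 321.91584992],
       [  0.        , 499.70318313, 196.26089475],
       [  0.        ,   0.        ,   1.        ]]), 'k1': -0.11992921313727715, 'eye': array([-0.10027151,  0.8699245 ,  0.98711869]), 'orientation': array([-2.23232997,  0.0094486 , -2.46780137])} 0.9296796875
side {'mtx': array([[464.30914379,   0.        , 322.227627  ],
       [  0.        , 464.30914379, 194.96641122],
       [  0.        ,   0.        ,   1.        ]]), 'k1': -0.06197112232740201, 'eye': array([0.63273426, 1.01798097, 0.76685698]), 'orientation': array([-2.14400469, -0.01653813,  3.13823102])} 0.9958359375
```

View pics/scene0.png

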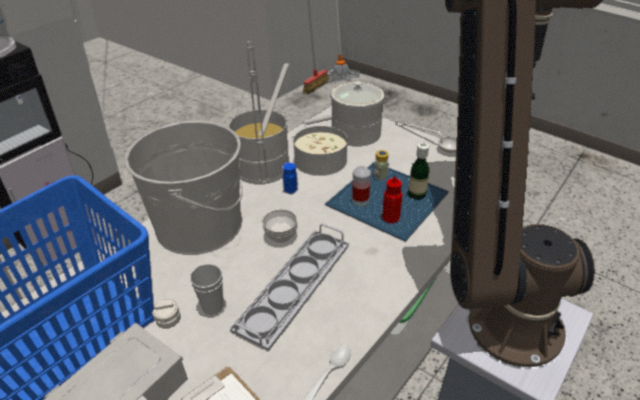

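View pics/side0.png

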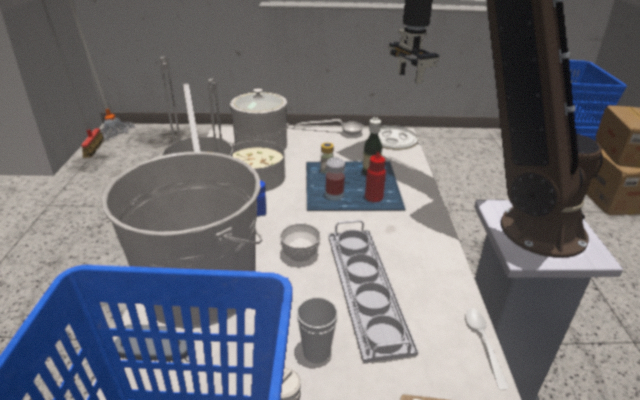

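The scene picture shows the bowls at (280,226), by the ring nearest the mat, which is holder_4. The cups are at (208,288), by holder_1. On the mat are the herbs jar with its mustard cap (381,165), chilli (361,185), squeeze (392,200) and vinegar (420,172). The blue jar at (290,178) is the decoy. So herbs go to 4, chilli to 3, squeeze to 2 and vinegar to 1.

```bash
cat > h.py <<'E'
import cv2,numpy as np
from scipy.spatial.transform import Rotation as Ro
def und(cp,uv):
    K=cp["mtx"];uv=np.asarray(uv,float).reshape(-1,1,2)
    return cv2.undistortPoints(uv,K,np.array([cp["k1"],0,0,0,0.])).reshape(-1,2)
def rays(cp,uv):
    s=und(cp,uv);R=Ro.from_euler('xyz',cp["orientation"]).as_matrix()
    return np.c_[s,np.ones(len(s))]@R.T
def onplane(cp,uv,z):
    r=rays(cp,uv);e=cp["eye"];return e+r*((z-e[2])/r[:,2])[:,None]
def cloud(cp,d):
    v,u=np.mgrid[:d.shape[0],:d.shape[1]];uv=np.c_[u.ravel(),v.ravel()]
    P=cp["eye"]+rays(cp,uv)*d.ravel()[:,None];P[d.ravel()==0]=np.nan
    return P.reshape(*d.shape,3)
def circ(xy):
    A=np.c_[2*xy,np.ones(len(xy))];b=(xy**2).sum(1);s=np.linalg.lstsq(A,b,rcond=None)[0]
    return s[:2],np.sqrt(s[2]+s[0]**2+s[1]**2)
E
python3 - <<'E'
from station import *
from h import *
for n in("scene","side"):
    f=np.load(n+"0.npz");cp=camera_params(n);P=cloud(cp,f["d"]);np.save(n+"P.npy",P)
    pts={"scene":dict(table=(320,300),bowl=(280,226),cup=(208,288),herbs=(381,170),chilli=(361,185),sq=(392,205),vin=(420,180),r4=(322,245),r3=(304,268),r2=(284,294),r1=(260,322),blue=(290,178)),
      "side":dict(table=(260,240),bowl=(300,240),cup=(317,330),herbs=(327,150),chilli=(335,185),sq=(375,185),vin=(373,145),r4=(352,243),r3=(362,267),r2=(373,298),r1=(385,333),handle=(350,225))}[n]
    for k,(u,v) in pts.items(): print(n,k,P[v,u].round(3))
E
```

```text
scene table [0.431 0.228 0.005]
scene bowl [0.682 0.099 0.03 ]
scene cup [0.602 0.431 0.11 ]
scene herbs [ 0.59  -0.29   0.053]
scene chilli [ 0.564 -0.136  0.094]
scene sq [ 0.445 -0.122  0.085]
scene vin [ 0.44  -0.274  0.089]
scene r4 [0.552 0.067 0.006]
scene r3 [0.531 0.172 0.011]
scene r2 [0.512 0.273 0.011]
scene r1 [0.501 0.373 0.006]
scene blue [ 0.785 -0.063  0.063]
side table [0.75  0.253 0.159]
side bowl [0.674 0.085 0.027]
side cup [0.629 0.448 0.108]
side herbs [ 0.602 -0.286  0.094]
side chilli [ 0.58  -0.134  0.059]
side sq [ 0.465 -0.123  0.067]
side vin [ 0.46  -0.274  0.12 ]
side r4 [0.54  0.075 0.011]
side r3 [0.52  0.166 0.009]
side r2 [0.503 0.266 0.006]
side r1 [0.487 0.367 0.006]
side handle [ 0.539 -0.019 -0.001]
```

Run:
```python
import cv2,numpy as np
a=cv2.imread("pics/scene0.png");b=cv2.imread("pics/side0.png")
c=cv2.resize(a[130:250,310:470],(800,600),interpolation=cv2.INTER_CUBIC);cv2.imwrite("pics/c1.png",c)
c=cv2.resize(a[220:355,220:400],(800,600),interpolation=cv2.INTER_CUBIC);cv2.imwrite("pics/c2.png",c)
```

```text
(no output)
```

View pics/c1.png

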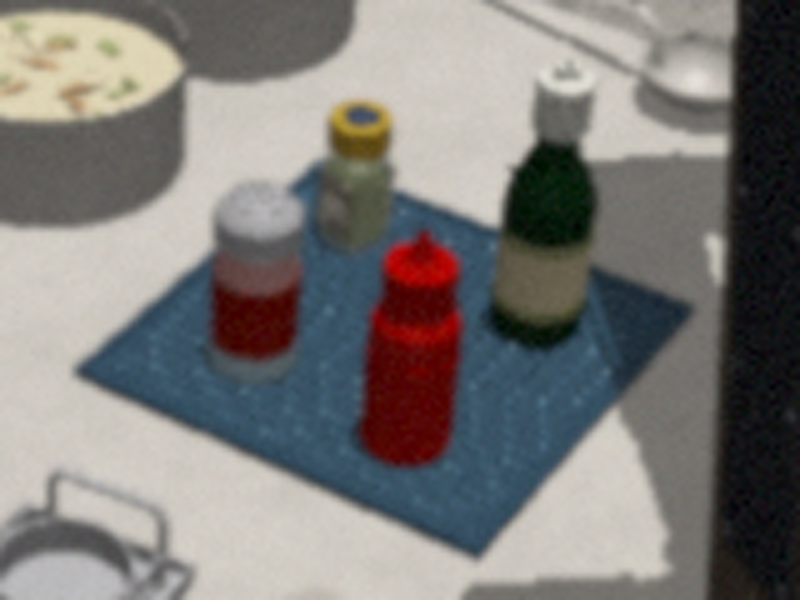

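View pics/c2.png

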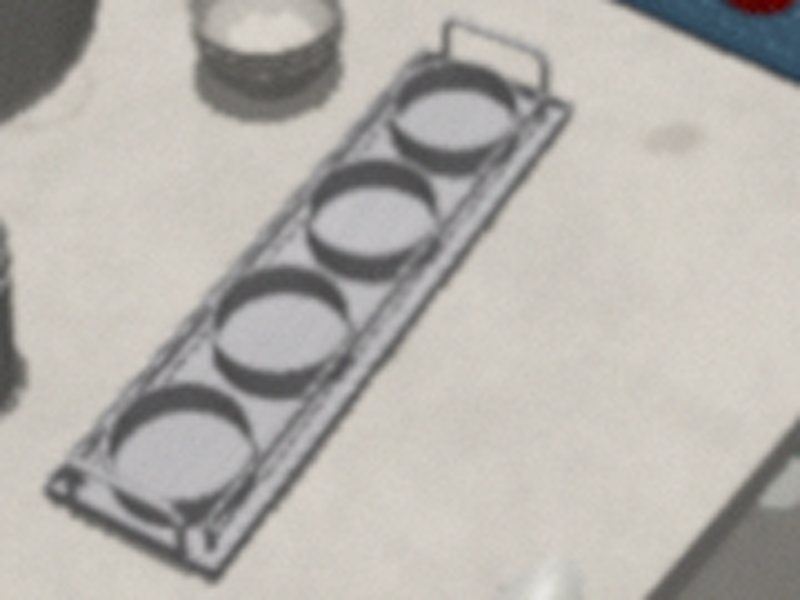

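The mustard-capped jar with a dark top is at (381,165) in the scene picture, crop (360,170), and fits the description; the blue one by the pot does not. Next I'll localise everything from depth clouds with known-radius circle fits.

Run:
```python
from station import *
from h import *
from scipy.optimize import least_squares
C={n:np.load(n+"P.npy") for n in("scene","side")}
obj=dict(herbs=((.60,-.30),.021,(.01,.09)),chilli=((.575,-.15),.0275,(.02,.11)),sq=((.455,-.14),.028,(.01,.084)),sqcol=((.455,-.14),.0215,(.104,.133)),vin=((.45,-.285),.029,(.01,.094)),vincap=((.45,-.285),.017,(.151,.185)),bowltop=((.685,.08),.05,(.058,.064)),cup=((.62,.43),.038,(.1,.118)))
for k,(c,r,(a,b)) in obj.items():
    for n,P in C.items():
        Q=P.reshape(-1,3);Q=Q[np.isfinite(Q[:,0])]
        m=(np.hypot(Q[:,0]-c[0],Q[:,1]-c[1])<r+.03)&(Q[:,2]>a)&(Q[:,2]<b);Q=Q[m]
        if len(Q)<8:print(k,n,len(Q));continue
        s=least_squares(lambda x:np.hypot(Q[:,0]-x[0],Q[:,1]-x[1])-r,c,loss='soft_l1',f_scale=.002)
        res=np.hypot(Q[:,0]-s.x[0],Q[:,1]-s.x[1])-r
        print(k,n,len(Q),s.x.round(4),"med|res|",np.median(abs(res)).round(4),"zmax",Q[:,2].max().round(3))
# rack rings
for n,P in C.items():
    Q=P.reshape(-1,3);Q=Q[np.isfinite(Q[:,0])]
    m=(Q[:,0]>.4)&(Q[:,0]<.62)&(Q[:,1]>.0)&(Q[:,1]<.46)&(Q[:,2]>.02)&(Q[:,2]<.036);Q=Q[m];print(n,len(Q))
    def f(x):
        t=x[2];u=np.array([np.sin(t),np.cos(t)])
        cs=np.array([x[:2]+u*.1*(i-1.5) for i in range(4)])
        dd=np.hypot(Q[:,None,0]-cs[None,:,0],Q[:,None,1]-cs[None,:,1])-.0397
        return np.abs(dd).min(1)
    s=least_squares(f,[.515,.22,-.17],loss='soft_l1',f_scale=.002);print(s.x.round(4),np.median(f(s.x)).round(4))
    u=np.array([np.sin(s.x[2]),np.cos(s.x[2])]);print([(s.x[:2]+u*.1*(i-1.5)).round(4).tolist() for i in (3,2,1,0)])
    # height histogram near
    Q=P.reshape(-1,3);Q=Q[np.isfinite(Q[:,0])];m=(Q[:,0]>.42)&(Q[:,0]<.6)&(Q[:,1]>-.02)&(Q[:,1]<.46)&(Q[:,2]>.045);print("high",len(Q[m]),Q[m][::max(1,m.sum()//8)].round(3).tolist())
```

```text
herbs scene 345 [ 0.603  -0.3053] med|res| 0.0023 zmax 0.09
herbs side 191 [ 0.6031 -0.3091] med|res| 0.002 zmax 0.09
chilli scene 421 [ 0.582  -0.1601] med|res| 0.0014 zmax 0.11
chilli side 487 [ 0.5799 -0.1626] med|res| 0.0011 zmax 0.11
sq scene 434 [ 0.4625 -0.15  ] med|res| 0.0017 zmax 0.084
sq side 424 [ 0.4606 -0.1525] med|res| 0.0012 zmax 0.084
sqcol scene 140 [ 0.4622 -0.1499] med|res| 0.0018 zmax 0.133
sqcol side 145 [ 0.4603 -0.1514] med|res| 0.0013 zmax 0.133
vin scene 494 [ 0.4574 -0.299 ] med|res| 0.0021 zmax 0.094
vin side 172 [ 0.4556 -0.2997] med|res| 0.0012 zmax 0.094
vincap scene 96 [ 0.447  -0.2739] med|res| 0.0042 zmax 0.185
vincap side 104 [ 0.4561 -0.2995] med|res| 0.0013 zmax 0.185
bowltop scene 96 [0.6719 0.1092] med|res| 0.0023 zmax 0.064
bowltop side 147 [0.6719 0.1091] med|res| 0.0018 zmax 0.064
cup scene 341 [0.6298 0.4123] med|res| 0.0024 zmax 0.118
cup side 556 [0.6296 0.4122] med|res| 0.002 zmax 0.118
scene 1676
[ 0.5146  0.2324 -0.1567] 0.0022
[[0.4912, 0.3806], [0.5068, 0.2818], [0.5225, 0.183], [0.5381, 0.0843]]
high 360 [[0.582, 0.039, 0.05], [0.52, 0.035, 0.054], [0.594, 0.424, 0.119], [0.596, 0.41, 0.095], [0.595, 0.422, 0.092], [0.595, 0.424, 0.08], [0.598, 0.415, 0.048], [0.481, 0.428, 0.054]]
side 1912
[ 0.515   0.2323 -0.1482] 0.0014
[[0.4929, 0.3806], [0.5076, 0.2817], [0.5224, 0.1828], [0.5371, 0.0839]]
high 304 [[0.521, 0.029, 0.055], [0.526, 0.033, 0.051], [0.597, 0.397, 0.111], [0.597, 0.402, 0.094], [0.6, 0.43, 0.098], [0.456, 0.428, 0.055], [0.483, 0.431, 0.052], [0.479, 0.431, 0.049]]
```

Run:
```python
from h import *
for n in("scene","side"):
    Q=np.load(n+"P.npy").reshape(-1,3);Q=Q[np.isfinite(Q[:,0])]
    m=(Q[:,0]>.3)&(Q[:,0]<.85)&(Q[:,1]>-.55)&(Q[:,1]<.5)&(Q[:,2]>.01)&(Q[:,2]<.7);Q=Q[m]
    H=np.zeros((11,21))
    np.maximum.at(H,(((Q[:,0]-.3)/.05).astype(int),((Q[:,1]+.55)/.05).astype(int)),Q[:,2]*1000)
    print(n);print(" "*6," ".join(f"{int(round((-.55+.05*j)*100)):4d}" for j in range(21)))
    for i in range(11):print(f"{.3+.05*i:.2f}  "," ".join(f"{int(h):4d}" for h in H[i]))
    m=(Q[:,0]>.3)&(Q[:,0]<.5)
```

```text
scene
        -55  -50  -45  -40  -35  -30  -25  -20  -15  -10   -5    0    5   10   15   20   25   30   35   40   45
0.30      0    0    0    0    0    0    0   10    0    0    0    0    0    0    0    0    0   13   12    0    0
0.35      0    0    0   13   13   14   14   15   13   13    0    0   12   10    0    0    0    0    0    0    0
0.40      0    0    0  605  197  199   13  143  144   16    0    0    0    0    0    0   21   22   40   55    0
0.45     12   11  597  604  205  206   13  164  164   13    0   30   38   37   35   39   38   36   37   58    0
0.50     10    0  586   14   14   11   12   15   14   14    0   57   36   38   37   38   39   37   38   58    0
0.55      0    0    0   15  110  108   15  135  135   13    0   58   37   36   37   35   36   20  119  121    0
0.60      0    0    0   15  108  110   12  127  124   13    0   18   65   68   65    0    0    0  121  121  121
0.65      0    0    0   13   15    0   15   13   15   14    0    0   69   61   69    0    0    0  123  121  290
0.70    177  173   53    0   92   92   90    0    0    0    0    0   66   67  270  277
[... 898 characters left out ...]
 35   34   33   34   54    0
0.55      0    0    0    0  102  102    0  133  132   12    0   54   36   36   35   34   32   18  118  118    0
0.60      0    0    0   12  103  103   11  126  122   11    0    0   65   66   64    0    0    0  118  118  118
0.65      0    0    0   12   11   11   13   11   11   11    0    0   65   62   65    0    0    0  118  119  288
0.70    167  169    0    0   86   88   89    0    0    0    0    0   65   65   62  272  160    0    0    0  290
0.75    182  183  175   87   88   66   90   91    0   99    0    0    0  271  273  273  273  272    0    0  289
0.80    212  213  184  167   65   67   65   87    0   23    0    0  270  271    0    0    0  273  273    0  288
```

Run:
```python
from h import *
for n in("scene","side"):
    Q=np.load(n+"P.npy").reshape(-1,3)
    for nm,(x0,x1,y0,y1) in dict(mat=(.5,.56,-.28,-.08),table=(.6,.68,-.03,.0),table2=(.38,.42,.0,.2)).items():
        m=(Q[:,0]>x0)&(Q[:,0]<x1)&(Q[:,1]>y0)&(Q[:,1]<y1)&(Q[:,2]<.03);print(n,nm,m.sum(),np.median(Q[m,2]).round(4))
```

```text
scene mat 582 0.0081
scene table 165 0.0016
scene table2 1210 0.0009
side mat 656 0.0067
side table 101 0.0004
side table2 784 -0.0001
```

arm_command(
  targets=[
    [[0, 0, 0.139], [25, 24.5, 0], 0],
    [[0, 0, 0.139], [25, 24.5, 0], 0],
    [[0, 0, 0.139], [25, 24.5, 0], 0],
    [[0, 0, 0.139], [25, 24.5, 0], 0],
    [[0, 0, 0.139], [25, 24.5, 0], 0],
    [[0, 0, 0.139], [25, 24.5, 0], 0],
    [[0, 0, 0.139], [25, 24.5, 0], 0],
    [[0, 0, 0.139], [25, 24.5, 0], 0],
  ],
  squeeze=20,
)

```text
t: 0.9
eef_pos: [0.507, -0.4043, 0.4043]
ee_rot: [3.141, 0.0, -1.553]
force: [-0.1, -0.5, 0.8]
width: 0.0876
```

arm_command(
  targets=[
    [[0, 0, 0.139], [25, 25, 0], 0],
    [[0, 0, 0.139], [25, 25, 0], 0],
    [[0, 0, 0.139], [25, 25, 0], 0],
    [[0, 0, 0.139], [21, 22, 0], 0],
    [[0, 0, 0], [0, 0, 0], 0],
    [[0, 0, 0], [0, 0, 0], 0],
  ],
)

```text
t: 1.5
eef_pos: [0.6025, -0.3079, 0.4039]
ee_rot: [3.141, 0.001, -1.003]
force: [-0.4, -0.4, 0.1]
width: 0.0876
```

Run:
```python
from station import *
from h import *
s=get_state();print(s["eef_pos"],s["ee_rot"])
cp=camera_params("wrist");p,d=grab_frame("wrist");cv2.imwrite("pics/w1.png",p[:,:,::-1]);print(cp)
P=cloud(cp,d);np.save("w1P.npy",P)
for k,c in dict(herbs=(.603,-.307,.05),herbstop=(.603,-.307,.1)).items():
    from scipy.spatial.transform import Rotation as Ro
    R=Ro.from_euler('xyz',cp["orientation"]).as_matrix();x=R.T@(np.array(c)-cp["eye"]);print(k,cp["mtx"]@(x/x[2]))
```

```text
[ 0.60248705 -0.3078836   0.40393716] [ 3.14074530e+00  9.59478186e-04 -1.00268761e+00]
{'mtx': array([[288.18616562,   0.        , 319.39062538],
       [  0.        , 288.18616562, 200.10405424],
       [  0.        ,   0.        ,   1.        ]]), 'k1': -0.030162628710008393, 'eye': array([ 0.63948606, -0.36411127,  0.38506975]), 'orientation': array([ 2.88558404e+00,  8.50208260e-04, -2.57284125e+00])}
herbs [319.61697452 183.82124029   1.        ]
herbstop [319.61252886 193.58821332   1.        ]
```

View pics/w1.png

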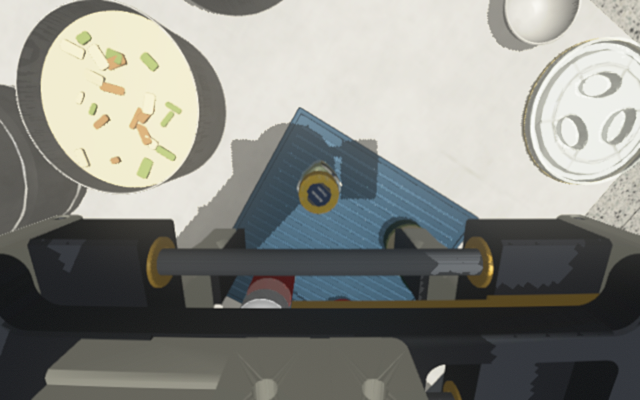

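The wrist view shows the mustard cap centred at (320,193), against a prediction of (319.6,193.6), so the position agrees to within about 1 mm. Descending.

arm_command(
  targets=[
    [[0, 0, 0], [0, 0, -35], 0],
    [[0, 0, 0], [0, 0, -40], 0],
    [[0, 0, 0], [0, 0, -40], 0],
    [[0, 0, 0], [0, 0, -30], 0],
    [[0, 0, 0], [0, 0, -23], 0],
    [[0, 0, 0], [0, 0, 0], 0],
    [[0, 0, 0], [0, 0, 0], 0.5],
    [[0, 0, 0], [0, 0, 0], 0.8],
  ],
  squeeze=20,
)

```text
t: 2.35
eef_pos: [0.6025, -0.3093, 0.2386]
ee_rot: [-3.14, -0.002, -1.004]
force: [0.9, -0.5, 0.1]
width: 0.0771
```

arm_command(
  targets=[
    [[0, 0, 0], [0, 0, 0], 1],
    [[0, 0, 0], [0, 0, 0], 1],
    [[0, 0, 0], [0, 0, 0], 1],
    [[0, 0, 0], [0, 0, 0], 1],
  ],
)

```text
t: 2.75
eef_pos: [0.6024, -0.3085, 0.2372]
ee_rot: [-3.141, -0.001, -1.003]
force: [0.6, -0.0, 2.9]
width: 0.0478
```

arm_command(
  targets=[
    [[0, 0, 0], [0, 0, 0], 1],
    [[0, 0, 0], [0, 0, 0], 1],
    [[0, 0, 0], [0, 0, 0], 1],
  ],
)

```text
t: 3.05
eef_pos: [0.6025, -0.3086, 0.2372]
ee_rot: [-3.141, -0.001, -1.003]
force: [1.3, 0.9, 4.9]
width: 0.0472
```

arm_command(
  targets=[
    [[0, 0, 0], [0, 0, 5], 1],
    [[0, 0, 0], [0, 0, 10], 1],
    [[0, 0, 0], [0, 0, 10], 1],
    [[0, 0, 0], [0, 0, 0], 1],
    [[0, 0, 0], [0, 0, 0], 1],
  ],
)

```text
t: 3.55
eef_pos: [0.6021, -0.3086, 0.2622]
ee_rot: [-3.141, -0.0, -1.003]
force: [-0.4, -0.4, -0.7]
width: 0.0475
```

Run:
```python
from station import *
from h import *
for n in("wrist","side"):
    p,d=grab_frame(n)
    if n=="side":p=cv2.resize(p[80:240,250:490],(720,480))
    cv2.imwrite(f"pics/{n}2.png",p[:,:,::-1])
s=get_state();print(s["force"],s["width"])
```

```text
[ 1.00869614 -0.17968902  0.39834692] 0.0477216799428326
```

View pics/wrist2.png

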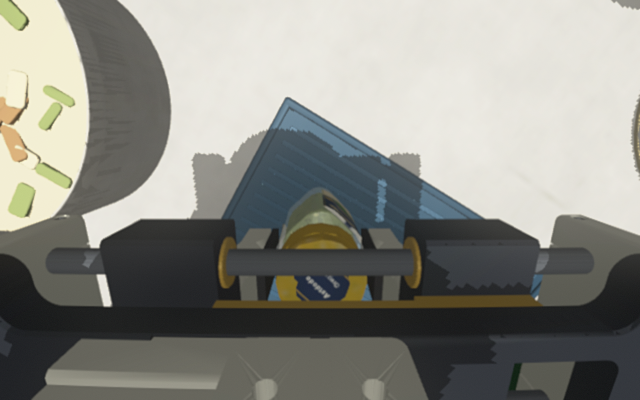

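View pics/side2.png

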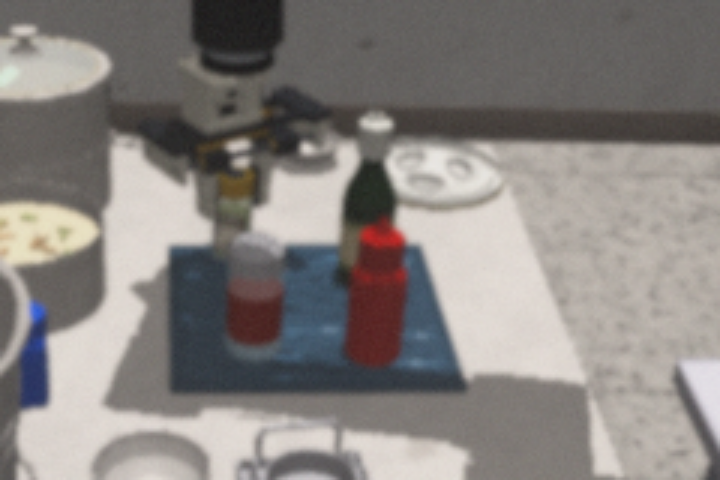

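Run:
```python
from station import *
from h import *
s=get_state();print(s["force"],s["width"],s["t"])
for n in ("side","scene"):
    cp=camera_params(n);p,d=grab_frame(n);P=cloud(cp,d)
    hsv=cv2.cvtColor(p,cv2.COLOR_RGB2HSV)
    roi=np.zeros(d.shape,bool)
    if n=="side":roi[100:185,305:350]=1
    else: roi[130:200,350:410]=1
    m=(hsv[...,0]>18)&(hsv[...,0]<32)&(hsv[...,1]>110)&roi
    print(n,"yellow",m.sum(),np.argwhere(m).mean(0),np.nanpercentile(P[m],[5,50,95],axis=0).round(4))
    f=np.load(n+"0.npz");h=cv2.cvtColor(f["p"],cv2.COLOR_RGB2HSV);m=(h[...,0]>18)&(h[...,0]<32)&(h[...,1]>110)&roi
    print("before",m.sum(),np.argwhere(m).mean(0),np.nanpercentile(np.load(n+"P.npy")[m],[5,50,95],axis=0).round(4))
    if n=="scene":cv2.imwrite("pics/sc3.png",cv2.resize(p[100:240,320:460],(600,600),interpolation=cv2.INTER_CUBIC)[:,:,::-1])
```

```text
[ 1.00869614 -0.17968902  0.39834692] 0.0477216799428326 3.65
side yellow 69 [139.97101449 328.71014493] [[ 0.5807 -0.3131  0.1113]
 [ 0.5963 -0.2932  0.1223]
 [ 0.6195 -0.2727  0.1775]]
before 61 [147.90163934 326.81967213] [[ 0.589  -0.3123  0.0877]
 [ 0.6022 -0.2935  0.0982]
 [ 0.6178 -0.2863  0.1021]]
scene yellow 127 [143.82677165 382.07086614] [[ 0.5732 -0.3479  0.1141]
 [ 0.5943 -0.2938  0.1293]
 [ 0.6304 -0.2629  0.1849]]
before 84 [156.5952381  381.52380952] [[ 0.5832 -0.3166  0.0874]
 [ 0.5942 -0.2951  0.1023]
 [ 0.6153 -0.2856  0.1067]]
```

View pics/sc3.png

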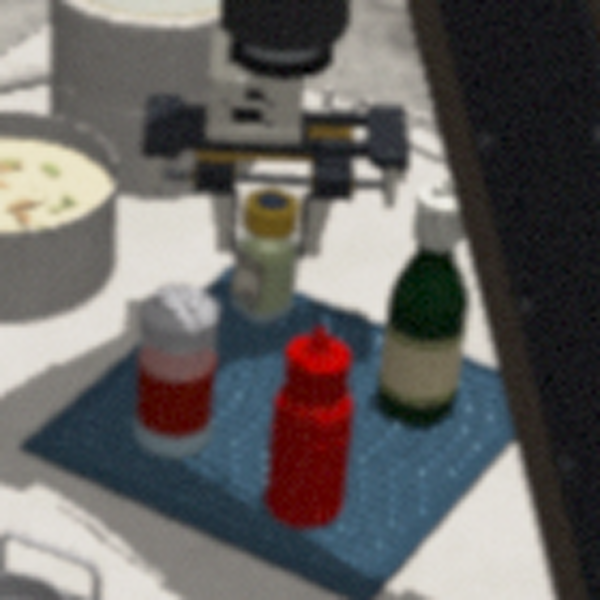

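The mustard cap rose about 25 mm with the gripper, so the jar is held. I'll lift to 0.417 and carry it over to holder_4.

arm_command(
  targets=[
    [[0, 0, 0], [0, 0, 20], 1],
    [[0, 0, 0], [0, 0, 35], 1],
    [[0, 0, 0], [0, 0, 40], 1],
    [[0, 0, 0], [0, 0, 35], 1],
    [[0, 0, 0], [0, 0, 25], 1],
    [[0, 0, 0], [-3.6, 20, 0], 1],
    [[0, 0, 0], [-6, 35, 0], 1],
    [[0, 0, 0], [-7, 45, 0], 1],
  ],
)

```text
t: 4.55
eef_pos: [0.5849, -0.2081, 0.4153]
ee_rot: [3.14, 0.001, -1.005]
force: [0.6, 1.5, -0.8]
width: 0.0473
```

arm_command(
  targets=[
    [[0, 0, 0], [-8, 45, 0], 1],
    [[0, 0, 0], [-8, 45, 0], 1],
    [[0, 0, 0], [-8, 45, 0], 1],
    [[0, 0, 0], [-7, 45, 0], 1],
    [[0, 0, 0], [-7, 45, 0], 1],
    [[0, 0, 0], [-6, 40, 0], 1],
    [[0, 0, 0], [-4, 28, 0], 1],
    [[0, 0, 0], [0, 0, 0], 1],
  ],
)

```text
t: 5.35
eef_pos: [0.5366, 0.0875, 0.4158]
ee_rot: [3.141, 0.001, -0.999]
force: [-0.7, -0.2, -0.7]
width: 0.0473
```

arm_command(
  targets=[
    [[0, 0, 0], [0, 0, 0], 1],
    [[0, 0, 0], [0, 0, 0], 1],
  ],
)

```text
t: 5.55
eef_pos: [0.5373, 0.0841, 0.4161]
ee_rot: [3.141, 0.0, -1.003]
force: [0.3, -0.3, -0.8]
width: 0.0473
```

arm_command(
  targets=[
    [[0, 0, 0], [0, 0, -20], 1],
    [[0, 0, 0], [0, 0, -30], 1],
    [[0, 0, 0], [0, 0, -30], 1],
    [[0, 0, 0], [0, 0, -25], 1],
    [[0, 0, 0], [0, 0, -20], 1],
    [[0, 0, 0], [0, 0, -10], 1],
    [[0, 0, 0], [0, 0, 0], 1],
    [[0, 0, 0], [0, 0, 0], 1],
  ],
)

```text
t: 6.35
eef_pos: [0.538, 0.0841, 0.2824]
ee_rot: [-3.141, -0.0, -1.003]
force: [0.6, -0.2, -0.5]
width: 0.0477
```

Run:
```python
from station import *
from h import *
a,_=grab_frame("scene");b,_=grab_frame("side")
cv2.imwrite("pics/p4.png",np.hstack([cv2.resize(a[180:290,250:380],(400,340)),cv2.resize(b[170:280,290:420],(400,340))])[:,:,::-1])
```

```text
(no output)
```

View pics/p4.png

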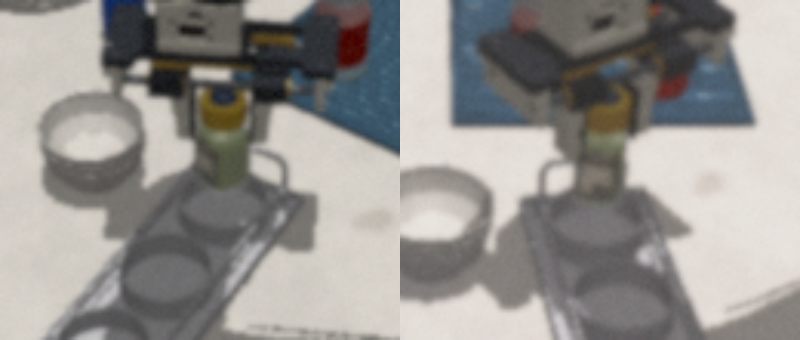

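The jar is held upright about 45 mm above ring 4, and its apparent offset fits that height. Lowering gently.

arm_command(
  targets=[
    [[0, 0, 0], [0, 0, -15], 1],
    [[0, 0, 0], [0, 0, -15], 1],
    [[0, 0, 0], [0, 0, -7], 1],
    [[0, 0, 0], [0, 0, -4], 1],
    [[0, 0, 0], [0, 0, -2], 1],
    [[0, 0, 0], [0, 0, 0], 1],
    [[0, 0, 0], [0, 0, 0], 1],
  ],
)

```text
t: 7.15
eef_pos: [0.5378, 0.0846, 0.2392]
ee_rot: [-3.141, -0.0, -1.003]
force: [-0.5, -0.2, -0.9]
width: 0.0474
```

arm_command(
  targets=[
    [[0, 0, 0], [0, 0, -1.5], 1],
    [[0, 0, 0], [0, 0, 0], 1],
    [[0, 0, 0], [0, 0, 0], 1],
  ],
)

```text
t: 7.45
eef_pos: [0.538, 0.0846, 0.2381]
ee_rot: [-3.14, -0.001, -1.002]
force: [-0.4, 1.1, 4.5]
width: 0.0478
```

Contact: 4.5 N upward. Opening slowly and retreating.

arm_command(
  targets=[
    [[0, 0, 0], [0, 0, 0], 0.4],
    [[0, 0, 0], [0, 0, 0], 0.2],
    [[0, 0, 0], [0, 0, 0], 0],
    [[0, 0, 0], [0, 0, 0], 0],
    [[0, 0, 0], [0, 0, 0], 0],
    [[0, 0, 0], [0, 0, 0], 0],
    [[0, 0, 0], [0, 0, 0], 0],
  ],
)

```text
t: 8.15
eef_pos: [0.5376, 0.0844, 0.2371]
ee_rot: [3.141, -0.0, -1.003]
force: [-0.6, 0.3, -0.5]
width: 0.0873
```

arm_command(
  targets=[
    [[0, 0, 0], [0, 0, 15], 0],
    [[0, 0, 0], [0, 0, 30], 0],
    [[0, 0, 0], [0, 0, 40], 0],
    [[0, 0, 0], [0, 0, 40], 0],
    [[0, 0, 0], [0, 0, 40], 0],
  ],
)

```text
t: 8.65
eef_pos: [0.5372, 0.0843, 0.4038]
ee_rot: [3.142, -0.0, -1.003]
force: [1.3, 0.8, -1.0]
width: 0.0874
```

Run:
```python
from station import *
from h import *
a,_=grab_frame("scene");b,_=grab_frame("side")
cv2.imwrite("pics/p5.png",np.hstack([cv2.resize(a[180:290,250:380],(400,340)),cv2.resize(b[170:280,290:420],(400,340))])[:,:,::-1])
```

```text
(no output)
```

View pics/p5.png

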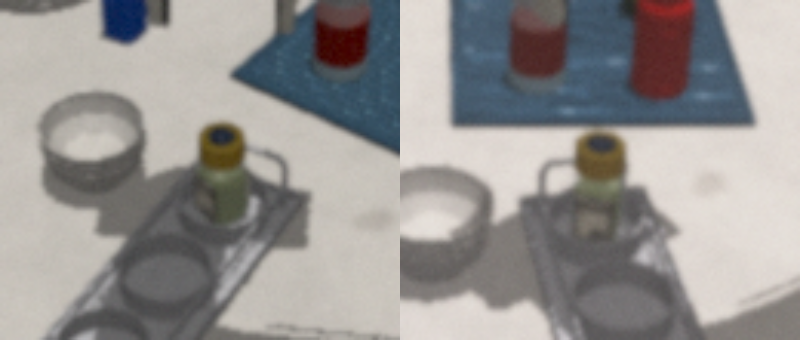

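The jar stands in ring 4 and the bowls have not moved. Next is the chilli: the red and clear shaker with the steel cap, scene (361,185).

arm_command(
  targets=[
    [[0, 0, 0], [5, -25, 0], 0],
    [[0, 0, 0], [7, -40, 0], 0],
    [[0, 0, 0], [7, -40, 0], 0],
    [[0, 0, 0], [7, -40, 0], 0],
    [[0, 0, 0], [7, -40, 0], 0],
    [[0, 0, 0], [7, -40, 0], 0],
    [[0, 0, 0], [4, -20, 0], 0],
    [[0, 0, 0], [0, 0, 0], 0],
  ],
)

```text
t: 9.55
eef_pos: [0.5817, -0.163, 0.4013]
ee_rot: [3.141, 0.0, -1.006]
force: [-0.7, 0.7, -0.3]
width: 0.0877
```

arm_command(
  targets=[
    [[0, 0, 0], [0, 0, 0], 0],
    [[0, 0, 0], [0, 0, 0], 0],
  ],
)

```text
t: 9.75
eef_pos: [0.5814, -0.16, 0.402]
ee_rot: [3.142, 0.0, -1.002]
force: [-0.2, -0.2, -0.4]
width: 0.0876
```

Run:
```python
from station import *
from h import *
s=get_state();print(s["eef_pos"],s["ee_rot"])
cp=camera_params("wrist");p,d=grab_frame("wrist");cv2.imwrite("pics/w3.png",p[:,:,::-1])
R=Ro.from_euler('xyz',cp["orientation"]).as_matrix();x=R.T@(np.array([.581,-.161,.126])-cp["eye"]);print(cp["mtx"]@(x/x[2]))
```

```text
[ 0.5814428  -0.15996073  0.40200635] [ 3.14152077e+00  2.14742667e-04 -1.00236148e+00]
[321.83948371 199.626938     1.        ]
```

View pics/w3.png

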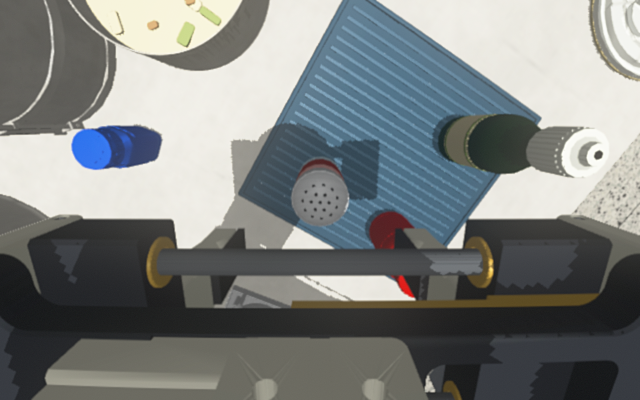

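The dome is centred at (321,199), against a prediction of (322,200). The squeeze bottle is clear of the right finger. Descending.

arm_command(
  targets=[
    [[0, 0, 0], [0, 0, -30], 0],
    [[0, 0, 0], [0, 0, -40], 0],
    [[0, 0, 0], [0, 0, -35], 0],
    [[0, 0, 0], [0, 0, -25], 0],
    [[0, 0, 0], [0, 0, -16], 0],
    [[0, 0, 0], [0, 0, 0], 0],
    [[0, 0, 0], [0, 0, 0], 0.3],
    [[0, 0, 0], [0, 0, 0], 0.5],
  ],
  squeeze=25,
)

```text
t: 10.6
eef_pos: [0.5822, -0.1601, 0.2576]
ee_rot: [-3.14, -0.001, -1.002]
force: [0.0, -0.0, -0.5]
width: 0.077
```

arm_command(
  targets=[
    [[0, 0, 0], [0, 0, 0], 1],
    [[0, 0, 0], [0, 0, 0], 1],
    [[0, 0, 0], [0, 0, 0], 1],
    [[0, 0, 0], [0, 0, 0], 1],
  ],
)

```text
t: 11.0
eef_pos: [0.5817, -0.1607, 0.2568]
ee_rot: [-3.141, -0.001, -1.003]
force: [-0.6, -0.2, 4.2]
width: 0.0543
```

arm_command(
  targets=[
    [[0, 0, 0], [0, 0, 5], 1],
    [[0, 0, 0], [0, 0, 10], 1],
    [[0, 0, 0], [0, 0, 10], 1],
    [[0, 0, 0], [0, 0, 0], 1],
    [[0, 0, 0], [0, 0, 0], 1],
  ],
)

```text
t: 11.5
eef_pos: [0.5816, -0.1605, 0.2816]
ee_rot: [-3.141, -0.0, -1.003]
force: [0.6, -0.7, -3.2]
width: 0.0546
```

Run:
```python
from station import *
from h import *
a,_=grab_frame("scene");b,_=grab_frame("side")
cv2.imwrite("pics/p6.png",np.hstack([cv2.resize(a[110:250,310:460],(400,373)),cv2.resize(b[90:230,290:440],(400,373))])[:,:,::-1])
s=get_state();print(s["force"],s["width"])
```

```text
[-0.06700994 -0.48308686 -3.20033435] 0.05443452729999531
```

View pics/p6.png

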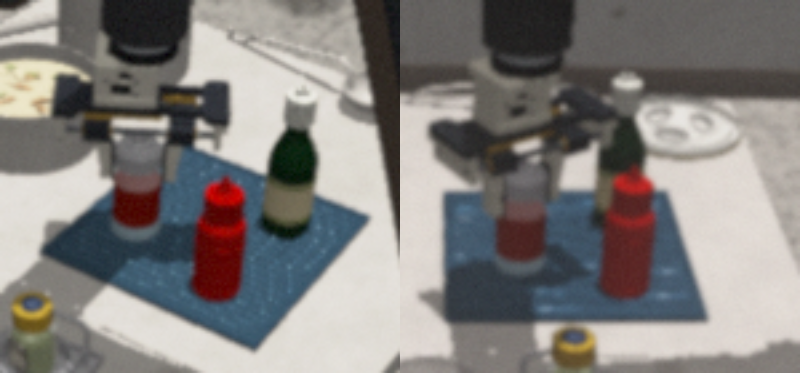

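arm_command(
  targets=[
    [[0, 0, 0], [0, 0, 20], 1],
    [[0, 0, 0], [0, 0, 35], 1],
    [[0, 0, 0], [0, 0, 40], 1],
    [[0, 0, 0], [0, 0, 25], 1],
    [[0, 0, 0], [-3, 15, 0], 1],
    [[0, 0, 0], [-5, 30, 0], 1],
    [[0, 0, 0], [-7, 40, 0], 1],
    [[0, 0, 0], [-7, 42, 0], 1],
  ],
)

```text
t: 12.4
eef_pos: [0.5586, -0.0324, 0.3997]
ee_rot: [3.14, 0.001, -1.004]
force: [0.5, 1.3, -2.4]
width: 0.0545
```

arm_command(
  targets=[
    [[0, 0, 0], [-8, 42, 0], 1],
    [[0, 0, 0], [-7, 42, 0], 1],
    [[0, 0, 0], [-7, 42, 0], 1],
    [[0, 0, 0], [-6, 38, 0], 1],
    [[0, 0, 0], [-5, 30, 0], 1],
    [[0, 0, 0], [-4, 22, 0], 1],
    [[0, 0, 0], [0, 0, 0], 1],
    [[0, 0, 0], [0, 0, 0], 1],
  ],
)

```text
t: 13.2
eef_pos: [0.5219, 0.183, 0.4]
ee_rot: [3.14, 0.0, -1.001]
force: [-0.1, 0.5, -2.5]
width: 0.0548
```

arm_command(
  targets=[
    [[0, 0, 0], [0, 0, 0], 1],
    [[0, 0, 0], [0, 0, 0], 1],
  ],
)

```text
t: 13.4
eef_pos: [0.5225, 0.1817, 0.4008]
ee_rot: [3.141, -0.0, -1.004]
force: [0.3, 0.3, -2.3]
width: 0.0545
```

arm_command(
  targets=[
    [[0, 0, 0], [0, 1, -20], 1],
    [[0, 0, 0], [0, 0, -30], 1],
    [[0, 0, 0], [0, 0, -30], 1],
    [[0, 0, 0], [0, 0, -25], 1],
    [[0, 0, 0], [0, 0, -15], 1],
    [[0, 0, 0], [0, 0, -10], 1],
    [[0, 0, 0], [0, 0, -6], 1],
    [[0, 0, 0], [0, 0, 0], 1],
  ],
)

```text
t: 14.2
eef_pos: [0.5226, 0.1831, 0.2649]
ee_rot: [3.141, -0.0, -1.003]
force: [-0.0, 0.4, -2.8]
width: 0.0544
```

arm_command(
  targets=[
    [[0, 0, 0], [0, 0, -3], 1],
    [[0, 0, 0], [0, 0, 0], 1],
    [[0, 0, 0], [0, 0, 0], 1],
  ],
)

```text
t: 14.5
eef_pos: [0.5227, 0.1836, 0.2627]
ee_rot: [-3.141, 0.0, -1.003]
force: [-0.2, 0.4, -1.6]
width: 0.0546
```

arm_command(
  targets=[
    [[0, 0, 0], [0, 0, -2.5], 1],
    [[0, 0, 0], [0, 0, -1.5], 1],
    [[0, 0, 0], [0, 0, 0], 1],
    [[0, 0, 0], [0, 0, 0], 1],
  ],
)

```text
t: 14.9
eef_pos: [0.5225, 0.1835, 0.2581]
ee_rot: [3.141, -0.0, -1.003]
force: [-0.6, -0.9, -3.2]
width: 0.0547
```

arm_command(
  targets=[
    [[0, 0, 0], [0, 0, -1], 1],
    [[0, 0, 0], [0, 0, 0], 1],
    [[0, 0, 0], [0, 0, 0], 1],
  ],
)

```text
t: 15.2
eef_pos: [0.5226, 0.1834, 0.2578]
ee_rot: [-3.141, -0.0, -1.003]
force: [-2.0, -0.4, 4.9]
width: 0.0546
```

Contact. Release and retreat.

arm_command(
  targets=[
    [[0, 0, 0], [0, 0, 0], 0.3],
    [[0, 0, 0], [0, 0, 0], 0.15],
    [[0, 0, 0], [0, 0, 0], 0],
    [[0, 0, 0], [0, 0, 0], 0],
    [[0, 0, 0], [0, 0, 0], 0],
    [[0, 0, 0], [0, 0, 0], 0],
  ],
)

```text
t: 15.8
eef_pos: [0.5226, 0.1835, 0.2571]
ee_rot: [-3.142, -0.0, -1.003]
force: [1.5, -0.3, -0.1]
width: 0.0872
```

arm_command(
  targets=[
    [[0, 0, 0], [0, 0, 15], 0],
    [[0, 0, 0], [0, 0, 30], 0],
    [[0, 0, 0], [0, 0, 40], 0],
    [[0, 0, 0], [0, 0, 40], 0],
    [[0, 0, 0], [0, 0, 40], 0],
    [[0, 0, 0], [0, 0, 0], 0],
  ],
)

```text
t: 16.4
eef_pos: [0.5237, 0.1838, 0.4284]
ee_rot: [-3.132, -0.001, -1.002]
force: [0.8, 0.2, 0.1]
width: 0.0879
```

Run:
```python
from station import *
from h import *
a,_=grab_frame("scene");b,_=grab_frame("side")
cv2.imwrite("pics/p7.png",np.hstack([cv2.resize(a[180:290,250:380],(400,340)),cv2.resize(b[170:280,290:420],(400,340))])[:,:,::-1])
```

```text
(no output)
```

View pics/p7.png

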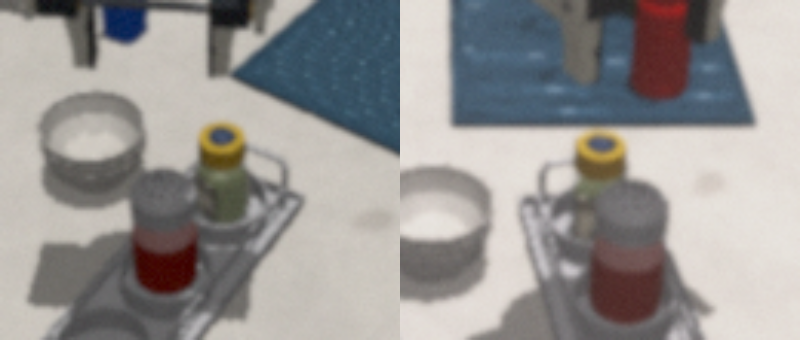

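Chilli stands in ring 3. Next the squeeze bottle, all red with the ribbed collar and nozzle.

arm_command(
  targets=[
    [[0, 0, 0], [-4, -20, 0], 0],
    [[0, 0, 0], [-8, -40, 0], 0],
    [[0, 0, 0], [-8, -43, 0], 0],
    [[0, 0, 0], [-8, -43, 0], 0],
    [[0, 0, 0], [-8, -43, 0], 0],
    [[0, 0, 0], [-8, -43, 0], 0],
    [[0, 0, 0], [-8, -43, 0], 0],
    [[0, 0, 0], [-6, -38, 0], 0],
  ],
)

```text
t: 17.3
eef_pos: [0.4629, -0.1318, 0.421]
ee_rot: [3.14, 0.001, -1.003]
force: [-0.1, 0.1, 0.1]
width: 0.0875
```

arm_command(
  targets=[
    [[0, 0, 0], [-4, -21, 0], 0],
    [[0, 0, 0], [0, 0, 0], 0],
    [[0, 0, 0], [0, 0, 0], 0],
    [[0, 0, 0], [0, 0, 0], 0],
  ],
)

```text
t: 17.7
eef_pos: [0.4603, -0.1504, 0.4215]
ee_rot: [3.141, 0.001, -1.003]
force: [0.4, 0.1, -1.0]
width: 0.0875
```

Run:
```python
from station import *
from h import *
s=get_state();print(s["eef_pos"],s["ee_rot"])
cp=camera_params("wrist");p,d=grab_frame("wrist");cv2.imwrite("pics/w4.png",p[:,:,::-1])
R=Ro.from_euler('xyz',cp["orientation"]).as_matrix()
for z in(.14,.16):
  x=R.T@(np.array([.461,-.151,z])-cp["eye"]);print(cp["mtx"]@(x/x[2]))
```

```text
[ 0.46032266 -0.15035577  0.42150496] [ 3.14063439e+00  6.94477245e-04 -1.00274954e+00]
[320.33273175 197.75980869   1.        ]
[320.38828553 203.3751487    1.        ]
```

View pics/w4.png

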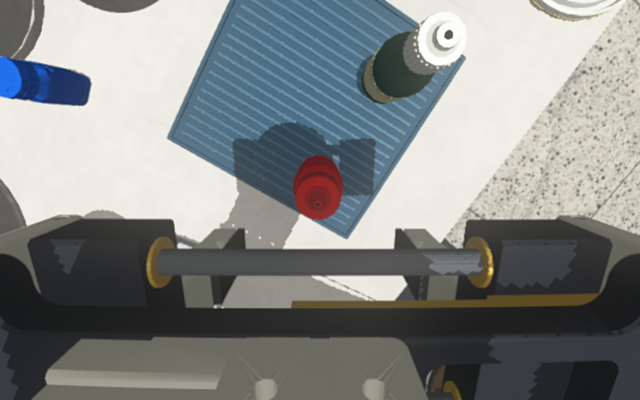

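Nozzle tip at (318,203), against a prediction of (320,203). Good.

arm_command(
  targets=[
    [[0, 0, 0], [0, 0, -30], 0],
    [[0, 0, 0], [0, 0, -40], 0],
    [[0, 0, 0], [0, 0, -35], 0],
    [[0, 0, 0], [0, 0, -20], 0],
    [[0, 0, 0], [0, 0, -13], 0],
    [[0, 0, 0], [0, 0, 0], 0],
    [[0, 0, 0], [0, 0, 0], 0.3],
    [[0, 0, 0], [0, 0, 0], 0.6],
  ],
  squeeze=25,
)

```text
t: 18.55
eef_pos: [0.4611, -0.1502, 0.2851]
ee_rot: [-3.14, -0.001, -1.002]
force: [-0.5, 0.4, 0.9]
width: 0.0766
```

arm_command(
  targets=[
    [[0, 0, 0], [0, 0, 0], 1],
    [[0, 0, 0], [0, 0, 0], 1],
    [[0, 0, 0], [0, 0, 0], 1],
    [[0, 0, 0], [0, 0, 0], 1],
    [[0, 0, 0], [0, 0, 0], 1],
  ],
)

```text
t: 19.05
eef_pos: [0.4608, -0.1506, 0.2845]
ee_rot: [-3.141, -0.001, -1.003]
force: [0.2, 1.2, 2.3]
width: 0.0426
```

arm_command(
  targets=[
    [[0, 0, 0], [0, 0, 5], 1],
    [[0, 0, 0], [0, 0, 10], 1],
    [[0, 0, 0], [0, 0, 10], 1],
    [[0, 0, 0], [0, 0, 0], 1],
    [[0, 0, 0], [0, 0, 0], 1],
  ],
)

```text
t: 19.55
eef_pos: [0.4605, -0.1505, 0.3096]
ee_rot: [-3.141, -0.0, -1.003]
force: [-0.0, 0.0, -3.0]
width: 0.0427
```

Run:
```python
from station import *
from h import *
a,_=grab_frame("scene");b,_=grab_frame("side")
cv2.imwrite("pics/p8.png",np.hstack([cv2.resize(a[110:250,310:460],(400,373)),cv2.resize(b[90:230,290:440],(400,373))])[:,:,::-1])
s=get_state();print(s["force"],s["width"])
```

```text
[ 0.22005234 -1.15577357 -2.78019373] 0.04250665695595313
```

View pics/p8.png

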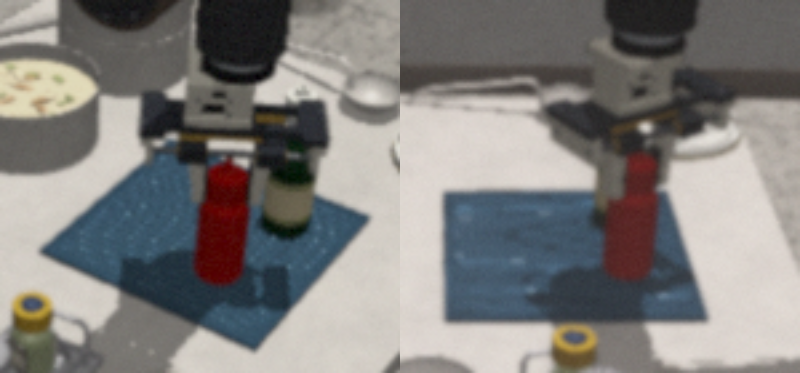

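arm_command(
  targets=[
    [[0, 0, 0], [0, 0, 20], 1],
    [[0, 0, 0], [0, 0, 35], 1],
    [[0, 0, 0], [0, 0, 40], 1],
    [[0, 0, 0], [0, 0, 30], 1],
    [[0, 0, 0], [0, 0, 15], 1],
    [[0, 0, 0], [0, 15, 0], 1],
    [[0, 0, 0], [2, 30, 0], 1],
    [[0, 0, 0], [3, 40, 0], 1],
  ],
)

```text
t: 20.45
eef_pos: [0.4652, -0.0654, 0.4488]
ee_rot: [3.141, 0.0, -1.005]
force: [0.4, 0.2, -1.8]
width: 0.0425
```

arm_command(
  targets=[
    [[0, 0, 0], [4, 43, 0], 1],
    [[0, 0, 0], [5, 43, 0], 1],
    [[0, 0, 0], [5, 43, 0], 1],
    [[0, 0, 0], [5, 43, 0], 1],
    [[0, 0, 0], [5, 43, 0], 1],
    [[0, 0, 0], [5, 43, 0], 1],
    [[0, 0, 0], [5, 40, 0], 1],
    [[0, 0, 0], [4, 30, 0], 1],
  ],
)

```text
t: 21.25
eef_pos: [0.5034, 0.2649, 0.4483]
ee_rot: [3.14, -0.0, -1.002]
force: [1.2, -1.0, -2.2]
width: 0.0427
```

arm_command(
  targets=[
    [[0, 0, 0], [3, 19, 0], 1],
    [[0, 0, 0], [0, 0, 0], 1],
    [[0, 0, 0], [0, 0, 0], 1],
    [[0, 0, 0], [0, 0, 0], 1],
  ],
)

```text
t: 21.65
eef_pos: [0.5065, 0.2805, 0.4491]
ee_rot: [3.141, -0.0, -1.003]
force: [-0.6, -0.1, -2.0]
width: 0.043
```

Target TCP z is about 0.2855.

arm_command(
  targets=[
    [[0, 0, 0], [0.5, 1.5, -20], 1],
    [[0, 0, 0], [0, 0, -35], 1],
    [[0, 0, 0], [0, 0, -35], 1],
    [[0, 0, 0], [0, 0, -30], 1],
    [[0, 0, 0], [0, 0, -20], 1],
    [[0, 0, 0], [0, 0, -12], 1],
    [[0, 0, 0], [0, 0, -6], 1],
    [[0, 0, 0], [0, 0, 0], 1],
  ],
)

```text
t: 22.45
eef_pos: [0.5072, 0.2826, 0.2912]
ee_rot: [3.142, -0.0, -1.003]
force: [0.2, 0.2, -1.6]
width: 0.0425
```

arm_command(
  targets=[
    [[0, 0, 0], [0, 0, -2], 1],
    [[0, 0, 0], [0, 0, 0], 1],
    [[0, 0, 0], [0, 0, 0], 1],
  ],
)

```text
t: 22.75
eef_pos: [0.5072, 0.2831, 0.2899]
ee_rot: [-3.14, 0.0, -1.003]
force: [-0.7, 0.6, -2.0]
width: 0.0426
```

arm_command(
  targets=[
    [[0, 0, 0], [0, 0, -2], 1],
    [[0, 0, 0], [0, 0, -1.5], 1],
    [[0, 0, 0], [0, 0, 0], 1],
    [[0, 0, 0], [0, 0, 0], 1],
  ],
)

```text
t: 23.15
eef_pos: [0.507, 0.2829, 0.2856]
ee_rot: [3.141, -0.0, -1.003]
force: [-0.3, -1.1, -1.0]
width: 0.043
```

arm_command(
  targets=[
    [[0, 0, 0], [0, 0, -1], 1],
    [[0, 0, 0], [0, 0, 0], 1],
    [[0, 0, 0], [0, 0, 0], 1],
  ],
)

```text
t: 23.45
eef_pos: [0.5071, 0.283, 0.2854]
ee_rot: [-3.141, -0.0, -1.003]
force: [-2.4, -0.6, 6.2]
width: 0.0427
```

arm_command(
  targets=[
    [[0, 0, 0], [0, 0, 0], 0.4],
    [[0, 0, 0], [0, 0, 0], 0.2],
    [[0, 0, 0], [0, 0, 0], 0],
    [[0, 0, 0], [0, 0, 0], 0],
    [[0, 0, 0], [0, 0, 0], 0],
    [[0, 0, 0], [0, 0, 0], 0],
    [[0, 0, 0], [0, 0, 0], 0],
  ],
)

```text
t: 24.15
eef_pos: [0.5071, 0.2829, 0.2846]
ee_rot: [3.142, -0.0, -1.003]
force: [-0.2, 0.6, 0.2]
width: 0.0868
```

arm_command(
  targets=[
    [[0, 0, 0], [0, 0, 15], 0],
    [[0, 0, 0], [0, 0, 30], 0],
    [[0, 0, 0], [0, 0, 40], 0],
    [[0, 0, 0], [0, 0, 40], 0],
    [[0, 0, 0], [0, 0, 35], 0],
    [[0, 0, 0], [0, 0, 15], 0],
  ],
)

```text
t: 24.75
eef_pos: [0.5074, 0.283, 0.4639]
ee_rot: [-3.136, 0.0, -1.003]
force: [0.7, -0.2, -0.3]
width: 0.0877
```

Run:
```python
from station import *
from h import *
a,_=grab_frame("scene");b,_=grab_frame("side")
cv2.imwrite("pics/p9.png",np.hstack([cv2.resize(a[200:340,230:380],(400,373)),cv2.resize(b[190:330,300:450],(400,373))])[:,:,::-1])
print(get_state()["eef_pos"])
```

```text
[0.50732511 0.28304629 0.46277933]
```

View pics/p9.png

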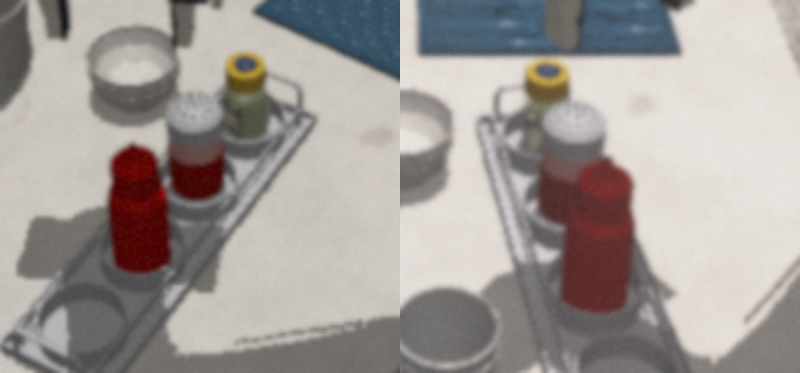

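Three are placed and upright. Now the vinegar: the dark green bottle with the white cap.

arm_command(
  targets=[
    [[0, 0, 0], [0, -20, 0], 0],
    [[0, 0, 0], [-3, -35, 0], 0],
    [[0, 0, 0], [-4, -43, 0], 0],
    [[0, 0, 0], [-4, -43, 0], 0],
    [[0, 0, 0], [-4, -43, 0], 0],
    [[0, 0, 0], [-4, -43, 0], 0],
    [[0, 0, 0], [-4, -43, 0], 0],
    [[0, 0, 0], [-4, -43, 0], 0],
  ],
)

```text
t: 25.65
eef_pos: [0.4789, -0.0322, 0.4586]
ee_rot: [3.14, 0.001, -1.003]
force: [1.3, -0.8, 0.4]
width: 0.0876
```

arm_command(
  targets=[
    [[0, 0, 0], [-4, -43, 0], 0],
    [[0, 0, 0], [-4, -43, 0], 0],
    [[0, 0, 0], [-4, -43, 0], 0],
    [[0, 0, 0], [-4, -43, 0], 0],
    [[0, 0, 0], [-4, -40, 0], 0],
    [[0, 0, 0], [-4, -57.5, 0], 0],
    [[0, 0, 0], [0, 0, 0], 0],
    [[0, 0, 0], [0, 0, 0], 0],
  ],
)

```text
t: 26.45
eef_pos: [0.4555, -0.2933, 0.458]
ee_rot: [3.14, 0.002, -1.006]
force: [0.5, -0.1, -0.6]
width: 0.0873
```

Run:
```python
from station import *
from h import *
s=get_state();print(s["eef_pos"],s["ee_rot"])
cp=camera_params("wrist");p,d=grab_frame("wrist");cv2.imwrite("pics/w5.png",p[:,:,::-1])
R=Ro.from_euler('xyz',cp["orientation"]).as_matrix()
for z in(.19,.2):
  x=R.T@(np.array([.456,-.2995,z])-cp["eye"]);print(cp["mtx"]@(x/x[2]))
```

```text
[ 0.45551057 -0.29331531  0.45803885] [ 3.13982730e+00  2.26379820e-03 -1.00620277e+00]
[323.61978716 196.02571209   1.        ]
[323.78573996 198.83567331   1.        ]
```

View pics/w5.png

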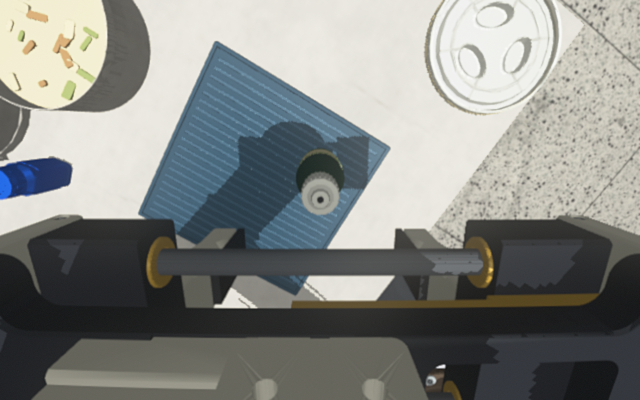

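Run:
```python
from station import *
from h import *
cp=camera_params("wrist");s=get_state();print(s["eef_pos"],onplane(cp,[(320.5,200)],.2015))
```

```text
[ 0.45586046 -0.29232172  0.45845521] [[ 0.45851531 -0.29640441  0.2015    ]]
```

arm_command(
  targets=[
    [[0, 0, 0], [0, 0, 0], 0],
    [[0, 0, 0], [0, 0, 0], 0],
  ],
)

```text
t: 26.7
eef_pos: [0.4567, -0.2909, 0.4597]
ee_rot: [-3.141, -0.0, -1.001]
force: [0.6, -0.0, -0.1]
width: 0.0875
```

arm_command(
  targets=[
    [[0, 0, 0], [0, -7, -10], 0],
    [[0, 0, 0], [0, 0, -30], 0],
    [[0, 0, 0], [0, 0, -40], 0],
    [[0, 0, 0], [0, 0, -30], 0],
    [[0, 0, 0], [0, 0, -16], 0],
    [[0, 0, 0], [0, 0, 0], 0],
    [[0, 0, 0], [0, 0, 0], 0.3],
    [[0, 0, 0], [0, 0, 0], 0.6],
  ],
  squeeze=35,
)

```text
t: 27.5
eef_pos: [0.4571, -0.299, 0.3348]
ee_rot: [-3.14, -0.002, -1.002]
force: [0.5, -0.6, -0.4]
width: 0.0772
```

arm_command(
  targets=[
    [[0, 0, 0], [0, 0, 0], 0.8],
    [[0, 0, 0], [0, 0, 0], 1],
    [[0, 0, 0], [0, 0, 0], 1],
    [[0, 0, 0], [0, 0, 0], 1],
    [[0, 0, 0], [0, 0, 0], 1],
    [[0, 0, 0], [0, 0, 0], 1],
  ],
)

```text
t: 28.1
eef_pos: [0.4566, -0.2989, 0.3337]
ee_rot: [-3.141, -0.0, -1.003]
force: [-0.0, 0.5, 0.9]
width: 0.0331
```

arm_command(
  targets=[
    [[0, 0, 0], [0, 0, 5], 1],
    [[0, 0, 0], [0, 0, 10], 1],
    [[0, 0, 0], [0, 0, 10], 1],
    [[0, 0, 0], [0, 0, 0], 1],
    [[0, 0, 0], [0, 0, 0], 1],
  ],
)

```text
t: 28.6
eef_pos: [0.4566, -0.2989, 0.3591]
ee_rot: [-3.141, -0.001, -1.003]
force: [-0.3, 0.4, -2.8]
width: 0.0332
```

Run:
```python
from station import *
from h import *
a,_=grab_frame("scene");b,_=grab_frame("side")
cv2.imwrite("pics/p10.png",np.hstack([cv2.resize(a[110:250,310:460],(400,373)),cv2.resize(b[90:230,290:440],(400,373))])[:,:,::-1])
s=get_state();print(s["force"],s["width"])
```

```text
[-0.00733764  0.07590253 -2.73837828] 0.03312202311803148
```

View pics/p10.png

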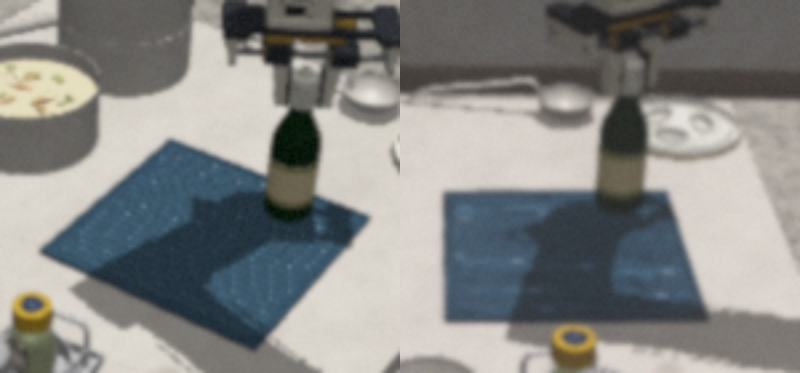

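Held and upright. Lift, then carry on the near side of the row to holder_1.

arm_command(
  targets=[
    [[0, 0, 0], [0, 0, 20], 1],
    [[0, 0, 0], [0, 0, 35], 1],
    [[0, 0, 0], [0, 0, 40], 1],
    [[0, 0, 0], [0, 0, 35], 1],
    [[0, 0, 0], [0, 0, 20], 1],
    [[0, 0, 0], [0, 15, 0], 1],
    [[0, 0, 0], [0, 30, 0], 1],
    [[0, 0, 0], [-2, 40, 0], 1],
  ],
)

```text
t: 29.5
eef_pos: [0.4543, -0.2131, 0.5066]
ee_rot: [3.14, 0.002, -1.005]
force: [-0.1, 1.2, -3.6]
width: 0.0337
```

arm_command(
  targets=[
    [[0, 0, 0], [-3, 40, 0], 1],
    [[0, 0, 0], [-3, 40, 0], 1],
    [[0, 0, 0], [-3, 40, 0], 1],
    [[0, 0, 0], [-3, 40, 0], 1],
    [[0, 0, 0], [-3, 40, 0], 1],
    [[0, 0, 0], [-3, 40, 0], 1],
    [[0, 0, 0], [-3, 40, 0], 1],
    [[0, 0, 0], [-3, 40, 0], 1],
  ],
)

```text
t: 30.3
eef_pos: [0.4293, 0.1078, 0.5072]
ee_rot: [3.14, 0.001, -1.002]
force: [2.0, 0.0, -3.0]
width: 0.0336
```

arm_command(
  targets=[
    [[0, 0, 0], [0, 40, 0], 1],
    [[0, 0, 0], [0, 40, 0], 1],
    [[0, 0, 0], [0, 40, 0], 1],
    [[0, 0, 0], [0, 35, 0], 1],
    [[0, 0, 0], [0, 20, 0], 1],
    [[0, 0, 0], [0, 0, 0], 1],
    [[0, 0, 0], [0, 0, 0], 1],
  ],
)

```text
t: 31.0
eef_pos: [0.4301, 0.2812, 0.5074]
ee_rot: [3.139, -0.001, -1.002]
force: [-0.1, -0.2, -3.0]
width: 0.0335
```

arm_command(
  targets=[
    [[0, 0, 0], [8, 20, 0], 1],
    [[0, 0, 0], [15, 30, 0], 1],
    [[0, 0, 0], [18, 30, 0], 1],
    [[0, 0, 0], [13, 14, 0], 1],
    [[0, 0, 0], [8, 6, 0], 1],
    [[0, 0, 0], [0, 0, 0], 1],
    [[0, 0, 0], [0, 0, 0], 1],
    [[0, 0, 0], [0, 0, 0], 1],
  ],
)

```text
t: 31.8
eef_pos: [0.4922, 0.38, 0.5091]
ee_rot: [-3.141, 0.0, -1.003]
force: [-0.2, 0.5, -2.3]
width: 0.0334
```

Run:
```python
from station import *
from h import *
a,_=grab_frame("scene");b,_=grab_frame("side")
cv2.imwrite("pics/p11.png",np.hstack([cv2.resize(a[180:350,190:360],(400,400)),cv2.resize(b[190:360,290:460],(400,400))])[:,:,::-1])
s=get_state();print(s["eef_pos"],s["q"])
```

```text
[0.49218551 0.38023362 0.50934167] [ 9.71253148e-01  2.24844230e-01  6.02381738e-02 -3.81669309e-05
 -1.40529057e+00 -4.03551666e-01]
```

View pics/p11.png

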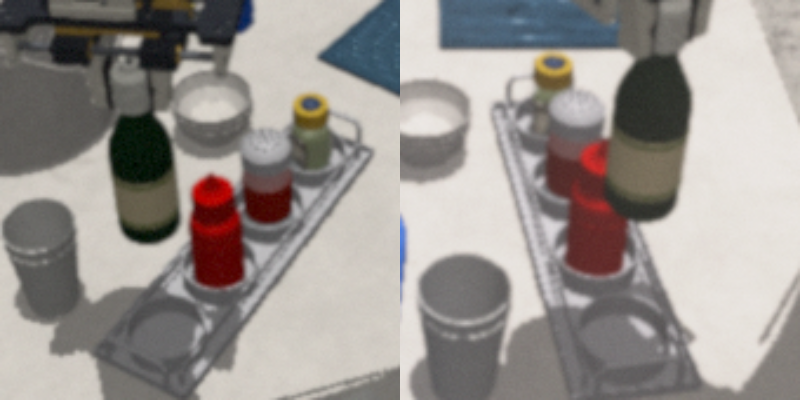

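The bottle hangs upright high above ring 1 (the apparent offset is from its height), with the cups clear of the gripper. Lowering.

arm_command(
  targets=[
    [[0, 0, 0], [0, 0.5, -20], 1],
    [[0, 0, 0], [0, 0, -35], 1],
    [[0, 0, 0], [0, 0, -35], 1],
    [[0, 0, 0], [0, 0, -30], 1],
    [[0, 0, 0], [0, 0, -20], 1],
    [[0, 0, 0], [0, 0, -15], 1],
    [[0, 0, 0], [0, 0, 0], 1],
    [[0, 0, 0], [0, 0, 0], 1],
  ],
)

```text
t: 32.7
eef_pos: [0.4926, 0.3815, 0.3545]
ee_rot: [-3.141, -0.0, -1.003]
force: [0.8, -0.2, -2.3]
width: 0.0334
```

arm_command(
  targets=[
    [[0, 0, 0], [0, 0, -6], 1],
    [[0, 0, 0], [0, 0, -4], 1],
    [[0, 0, 0], [0, 0, -3], 1],
    [[0, 0, 0], [0, 0, 0], 1],
    [[0, 0, 0], [0, 0, 0], 1],
  ],
)

```text
t: 33.2
eef_pos: [0.4926, 0.3816, 0.3408]
ee_rot: [-3.141, -0.0, -1.003]
force: [0.4, -0.1, -2.4]
width: 0.0332
```

arm_command(
  targets=[
    [[0, 0, 0], [0, 0, -3], 1],
    [[0, 0, 0], [0, 0, -2], 1],
    [[0, 0, 0], [0, 0, 0], 1],
    [[0, 0, 0], [0, 0, 0], 1],
  ],
)

```text
t: 33.6
eef_pos: [0.4926, 0.3816, 0.3356]
ee_rot: [3.141, -0.0, -1.003]
force: [0.6, -0.4, -2.6]
width: 0.0331
```

arm_command(
  targets=[
    [[0, 0, 0], [0, 0, -1], 1],
    [[0, 0, 0], [0, 0, 0], 1],
    [[0, 0, 0], [0, 0, 0], 1],
  ],
)

```text
t: 33.9
eef_pos: [0.4926, 0.3816, 0.3347]
ee_rot: [-3.141, 0.0, -1.003]
force: [-0.0, 0.7, -3.3]
width: 0.0331
```

arm_command(
  targets=[
    [[0, 0, 0], [0, 0, -1], 1],
    [[0, 0, 0], [0, 0, 0], 1],
    [[0, 0, 0], [0, 0, 0], 1],
  ],
)

```text
t: 34.2
eef_pos: [0.4927, 0.3816, 0.3347]
ee_rot: [-3.14, 0.0, -1.003]
force: [-0.6, 0.1, 5.8]
width: 0.0335
```

Contact. Release and rise.

arm_command(
  targets=[
    [[0, 0, 0], [0, 0, 0], 0.5],
    [[0, 0, 0], [0, 0, 0], 0.3],
    [[0, 0, 0], [0, 0, 0], 0.1],
    [[0, 0, 0], [0, 0, 0], 0],
    [[0, 0, 0], [0, 0, 0], 0],
    [[0, 0, 0], [0, 0, 0], 0],
    [[0, 0, 0], [0, 0, 0], 0],
    [[0, 0, 0], [0, 0, 0], 0],
  ],
)

```text
t: 35.0
eef_pos: [0.4926, 0.3816, 0.3336]
ee_rot: [3.142, 0.0, -1.003]
force: [-0.2, -0.6, 0.3]
width: 0.0869
```

arm_command(
  targets=[
    [[0, 0, 0], [0, 0, 15], 0],
    [[0, 0, 0], [0, 0, 30], 0],
    [[0, 0, 0], [0, 0, 40], 0],
    [[0, 0, 0], [0, 0, 35], 0],
    [[0, 0, 0], [0, 0, 20], 0],
    [[0, 0, 0], [0, 0, 0], 0],
    [[0, 0, 0], [0, 0, 0], 0],
  ],
)

```text
t: 35.7
eef_pos: [0.4924, 0.3815, 0.4738]
ee_rot: [-3.141, 0.001, -1.003]
force: [-0.0, -0.6, -1.3]
width: 0.0876
```

Run:
```python
from station import *
from h import *
from scipy.optimize import least_squares
I={};C={}
for n in("scene","side"):
    p,d=grab_frame(n);I[n]=p;C[n]=cloud(camera_params(n),d)
cv2.imwrite("pics/p12.png",np.hstack([cv2.resize(I["scene"][180:350,190:360],(400,400)),cv2.resize(I["side"][190:360,290:460],(400,400))])[:,:,::-1])
H=dict(h1=(.492,.381),h2=(.5073,.2818),h3=(.5225,.183),h4=(.5376,.084))
for k,h,r,(a,b) in (("herbs","h4",.021,(.045,.1)),("chilli","h3",.0275,(.045,.115)),("squeeze","h2",.028,(.04,.09)),("sqcollar","h2",.0215,(.112,.14)),("vin","h1",.029,(.04,.1)),("vincap","h1",.017,(.158,.192)),("bowl",None,.05,(.058,.064)),("cup",None,.038,(.1,.118))):
    c=H[h] if h else dict(bowl=(.672,.109),cup=(.63,.412))[k]
    for n,P in C.items():
        Q=P.reshape(-1,3);Q=Q[np.isfinite(Q[:,0])]
        near=np.hypot(Q[:,0]-c[0],Q[:,1]-c[1])<r+.012
        z=np.percentile(Q[near][:,2],99.5);Q=Q[near&(Q[:,2]>a)&(Q[:,2]<b)]
        s=least_squares(lambda x:np.hypot(Q[:,0]-x[0],Q[:,1]-x[1])-r,c,loss='soft_l1',f_scale=.002)
        print(k,n,len(Q),s.x.round(4),"off mm",((s.x-c)*1000).round(1),"top",z.round(3))
print(get_state()["width"],get_state()["force"])
```

```text
herbs scene 264 [0.5388 0.0863] off mm [1.2 2.3] top 0.109
herbs side 225 [0.5383 0.0839] off mm [ 0.7 -0.1] top 0.106
chilli scene 412 [0.5227 0.1839] off mm [0.2 0.9] top 0.135
chilli side 420 [0.521  0.1817] off mm [-1.5 -1.3] top 0.133
squeeze scene 307 [0.5072 0.2806] off mm [-0.1 -1.2] top 0.162
squeeze side 306 [0.506  0.2809] off mm [-1.3 -0.9] top 0.162
sqcollar scene 159 [0.5066 0.2806] off mm [-0.7 -1.2] top 0.162
sqcollar side 231 [0.5062 0.281 ] off mm [-1.1 -0.8] top 0.162
vin scene 418 [0.493  0.3807] off mm [ 1.  -0.3] top 0.741
vin side 627 [0.4938 0.3804] off mm [ 1.8 -0.6] top 0.478
vincap scene 164 [0.4931 0.3801] off mm [ 1.1 -0.9] top 0.741
vincap side 268 [0.4929 0.3795] off mm [ 0.9 -1.5] top 0.47
bowl scene 52 [0.6761 0.1104] off mm [4.1 1.4] top 0.067
bowl side 158 [0.6722 0.1086] off mm [ 0.2 -0.4] top 0.065
cup scene 357 [0.6295 0.4127] off mm [-0.5  0.7] top 0.406
cup side 562 [0.6296 0.4122] off mm [-0.4  0.2] top 0.403
0.08786642699823372 [-0.01542432  0.11860121  0.22794675]
```

View pics/p12.png

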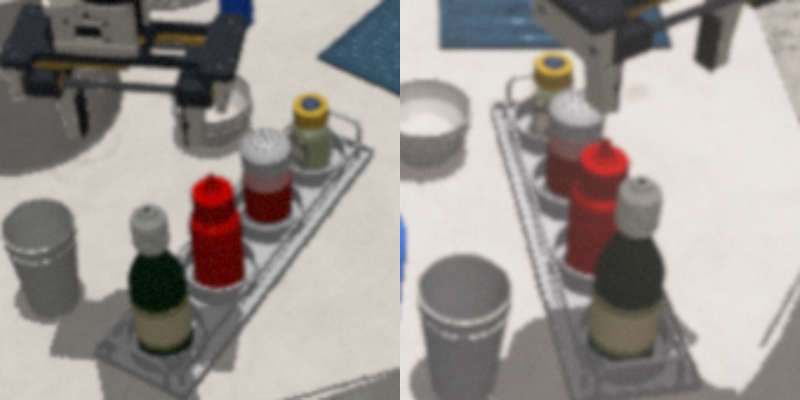

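```bash
python3 -c "
from station import *
print(job_done())"
```

```text
the job is handed in; nothing more can be done
None
```

All four condiments are standing in the rack, lined up by height from the bowls' end. The spice jar is in holder_4, the chilli shaker in holder_3, the squeeze bottle in holder_2 and the vinegar bottle in holder_1, by the cups. I handed the job in at about 36 s; it reported no verdict.

- **Placement:** in the last check with two cameras, every axis was within about 3 mm of its ring centre, measured against my own estimate of the ring positions. All four looked upright.
- **Height:** the tops of the jar, shaker and squeeze bottle measured at or a few mm above their expected heights. The vinegar's top could not be measured because the gripper was in the line of sight. Its set-down height matched contact with the holder floor.
- **Bowls and cups:** the cups measured within 1 mm of where they stood. For the bowls, the side camera gave 0.5 mm. The scene camera gave 4 mm, from only 52 points, with the bowls partly hidden by the gripper.
- **Odd reading:** the gripper showed about 47 mm on the 42 mm spice jar, but the jar lifted and was set down normally.
- **Robot:** the gripper was open and touching nothing, about 95 mm above the vinegar bottle.

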